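Unlock the trimmer's strip gauge and hold it at 10 cm

ROBOT

A 6-joint arm with a two-finger parallel gripper is mounted at the origin on a cart in front of the work surface, level with it; the furniture and walls round the work are solid. World frame = base frame: x ahead of the robot, y to its left, z up, the work surface at z = 0. Lengths are in m, angles in rad, forces in N, time in s.
With the tool pointing down it reaches from about 0.225 to 0.875 m from the base axis. Payload 3.4 kg.
Tool frame: the origin (TCP) lies midway between the tips of the shut fingers; the grasp point (between the pads) lies 19 mm behind it (pinch_z is the distance from the TCP to the grasp point, in m); z points along the fingers, y is the line along which they close (so a half turn about z gives the same grasp; the last joint's range is limited). The gripper opens to 85 mm and grips with 20 to 120 N. Pads are 22 mm wide; open, the fingers measure 114 mm over their backs; the gripper's body (76 mm by 85 mm) begins 54 mm behind the grasp point. The pads swing forward as they close: fully open they stand 13 mm farther back than shut.
Start: joints at [1.019, 0.276, 1.505, -0, 1.361, -0.121], TCP at [0.24, 0.522, 0.231] pointing down, gripper open.
Joint ranges: [-2.89, 2.89], [-0.75, 2.08], [0.22, 2.7], [-1.18, 4.32], [0.11, 2.71], [-2.7, 2.7]. Speed limits (rad/s): [2.57, 2.57, 3.14, 3.14, 3.14, 3.14].

INTERFACE

Orientations are given as a unit quaternion [w, x, y, z].
In Python, from rig import get_state, get_image, sign_off, pinch_z gives the robot as it stands.
- The arm moves only by the tool send_rows, never from a script. Its argument "steps" is one flat list of numbers, 5 for each row, row after row: the gripper's target within -1 to 1 (fully open at 1, half-way at 0, shut at -1), then the shift along the tool's x, y, z in cm, then the turn about the tool's z in degrees. In form: [gripper, x, y, z, roll, gripper, x, y, z, roll, ...]. A call has 1 to 12 rows; each row shifts and turns the commanded pose from where the row before left it, along the tool's axes as they then stand; what a row does not reach is not made up. A row lasts 1/10 s, in which the tool goes at most 50 mm and 8.59 degrees, less where a joint would pass 70% of its speed; a pose out of reach is approached as far as the arm can. A call is refused whole if a number of a shift passes 5 or a number of a turn 8.59, either way. A call with a gripper value outside its range is refused whole. The fingers move at their own pace and stop on an object; "newtons" is the grip in N (left out, the last holds). Time passes only in rows, so rows that do not move let the fingers close. It gives the time, the measured TCP pose, the force, the opening and the grip force at its end, in the units of the state.
- get_state(): the state, without advancing time (a new reading comes with each control period).
- get_image(name): name is "side" or "top" or "wrist"; returns a dict with "color" (480x640x3 uint8, red, green, blue), "mtx" (3x3 intrinsics, pixels), "T" (4x4, takes a point from camera to world coordinates); the wrist camera has in their place "mount" (4x4, takes a point from camera to tool coordinates, whose origin is the TCP and whose axes are the flange's). Camera axes: x right, y down, z forward; pixel columns grow to the right and rows downward; lengths in m; the calibration is good to about 2 mm. A picture is of the moment at which its call begins: read the wrist's pose just before it. There is no depth.
- sign_off(): hands the job in; it is judged then, once.
The state is a dict: "clock": time; "qpos": joint angles; "qd": joint speeds; "effort": joint torques, N m; "position": TCP position; "ee_rot": TCP orientation; "contact_force": force on the tool from outside, world axes, zero at the start; "moment": the same for the moment, N m; "width": finger opening in m; "gripper_force": force on a finger pad.
Only numpy, scipy, OpenCV 4.12 (cv2) and the standard library are available. Lean on these libraries where they do the work, as an engineer would, in place of code of your own. Each camera call takes 0.05 s, during which the arm holds its last target. There are 200 camera calls.

TASK

The paper trimmer's strip gauge is locked and I want to cut 10 cm strips: take the flat key from the wooden desk block, push it fully home in the lock on the trimmer's front beam, turn it a quarter turn clockwise (seen from above) and leave it in there. Then pinch the grip at the end of the gauge arm so that its release button is squeezed in, pull the arm straight out until its second long line (10 cm) stands at the mouth of the beam, and finish while holding it right there with the button still squeezed, because the arm springs back when let go. Leave the two ink bottles beside the trimmer where they stand.

Things in the scene. Friction and masses are not known exactly. Their poses are not given: they have to be found in the camera images.
- trimmer: Paper trimmer, fixed: aluminium beam 44 mm wide (x), 32 mm high along its near side, behind it a grey board 220 mm deep, 18 mm high, with a cutting rail and carriage (64 mm high) on its right. Origin on the table under the beam's centreline; x away across the board, y left along the beam, which runs from y = -0.150 (mouth, where the gauge arm comes out) to +0.120. Yaw within 0.2 rad.
- key_block: Wooden desk block 121 (x) x 46 mm, fixed, origin on the table under its middle. Its far half (x 0.006 to 0.060) is 32 mm high with the key slot (18 x 7 mm, long side along x) at x = 0.033, y = 0; the near half is a tray, walls 26 mm high, with an eraser up to 32 mm. Yaw within 0.35 rad.
- key: Flat key, 40 g, upright in the block's slot. Black bow (handle) 36 mm wide (x), 10 mm thick (y), 36 mm high with a rounded top, flat faces to +y and -y. Origin: middle of the bow's underside (the shoulder, resting on the block's top). Bow from z = 0 to 0.036; steel blade down to z = -0.020, 16 (x) x 5 mm, its last 4.5 mm 12 x 3 mm. Half a turn about z makes no difference.
- key_tip (a point): Lower end of the key's blade, 20 mm below the key's origin on its axis.
- keyway (a point): Middle of the keyway's mouth in the lock's brass core, 56 mm above the table, at x = 0, y = -0.060 of the trimmer, inside a steel barrel 43 mm wide on the beam; turns with the core: y is the keyway's long side (18 mm; 7 mm along x; 21 mm deep), along the trimmer's y at the start; z up. The key's x goes along y; fully home its shoulder sits on the barrel's rim and key_tip is 20 mm below this point.
- lock_core (a joint): Turn of the lock's core, rad: 0 locked (as at the start), growing clockwise seen from above, stop at 1.57. Takes under 0.1 N m and stays where left. The key has about 0.12 rad of play in it. Below about 1.05 a lug in the beam blocks the gauge arm.
- gauge_grip: Upright grey grip at the right end of the gauge arm: 30 mm thick along the trimmer's x, 60 mm along y, 6 to 60 mm above the table, release button on its near (-x) face. Axes as the trimmer's. Origin on the table under its middle, at x = 0, y = -0.195 minus the extension. A stop plate, 35 mm high, stands on the arm 39 mm left (+y) of the grip's middle, from x = -0.011 to 0.075.
- grip_mid (a point): Where to pinch the grip: midway between its far face (x = +0.015 of the trimmer) and the pressed button's face (x = -0.018), 38 mm above the table. Pinch along the trimmer's x; the fingers end 33 mm apart on the pressed button (38 mm over the button when it is out). Axes as the trimmer's.
- button_pad: Ribbed metal release button on the grip's near (-x) face, 36 mm along y, 32 mm high, its middle 37 mm above the table; it stands 8 mm proud, 3 mm when fully pressed. Axes and origin as the grip's, shifted by the press.
- release_button (a joint): How far the release button is pressed, m: 0 out, 0.005 fully in. Its spring takes 3 N to start and 8 N to go fully in, so a firm pinch of the grip presses it. Over 0.004 the latch is free; it catches only with the arm fully in.
- gauge_arm (a joint): Extension of the telescoping gauge arm, m: 0 fully in (start), growing as it slides out along the trimmer's -y, at most 0.130. A spring pulls it in with 4 to 5 N; friction about 1 N. Flat steel tube 22 mm wide, top 24 mm above the table, cross lines on top every 10 mm, full-width ones at 50 and 100 mm; a line stands at the mouth when the arm is out by its value. Wanted: 0.100.
- ink_bottle: Bystander: square green ink bottle, 44 x 44 x 57 mm, right of the trimmer towards the back, origin under its middle.
- ink_bottle_2: Bystander: round brown ink bottle with a white cap, 43 mm across, 60 mm high, right of the trimmer, origin under its middle.

How it is judged:
On the way, in this order (a step that is already met when the one before it is completed fails the run):
1. the key is fully home in the lock and turned clockwise by a quarter turn (z of key_tip in the frame of keyway below -0.016 m and horizontal distance between key_tip and keyway below 0.004 m and value of joint lock_core above 1.15 rad), for 0.2 s.
2. the grip is pinched with the release button squeezed in while the arm is still in (value of joint release_button above 0.0035 m and contact force between the fingers and button_pad above 2 N and value of joint gauge_arm below 0.02 m), for 0.1 s.
At the end, for the whole second after the job is handed in: The fingers pinch the grip (over 2 N on button and grip), the button is in by over 3.5 mm, the gauge arm rests at 100 mm within 4 mm, the lock is turned by over 1.15 rad with the key still in it (tip 14 mm or more below the keyway's mouth, within 5 mm of its axis) (value of joint gauge_arm between 0.096 and 0.104 m and velocity of joint gauge_arm between -0.005 and 0.005 m/s and value of joint release_button above 0.0035 m and contact force between the fingers and button_pad above 2 N and contact force between the fingers and gauge_grip above 2 N and value of joint lock_core above 1.15 rad and z of key_tip in the frame of keyway below -0.014 m and horizontal distance between key_tip and keyway below 0.005 m); the arm keeps its last pose, push and grip.
It fails at once if an ink bottle beside the trimmer is shifted by more than 3 cm (distance of any of ink_bottle, ink_bottle_2 from where it was at the start of the episode above 0.03 m).
It also fails if it takes over 64 s, if anything falls off the work surface, if the arm or the gripper's body presses on something with over 40 N, if the wrist force passes 120 N, or if a joint passes its speed limit or range.

## Working session

There is one attempt and no reset: what is moved stays moved. The work goes in short steps, Python scripts to look and compute and a tool call to move; the robot and the scene stay as the last step left them, time stands still between calls to the robot, and variables do not carry over. Pictures are saved under pics/ and viewed, at most 13 in all, crops included, and the job is handed in when it is done.

Besides the shell and the picture viewer there is one more tool, called after ">>>" as name(argument=value, ...) on one line, values as JSON. send_rows: Moves the arm, as the interface text tells. Its arguments: {"type":"object","properties":{"steps":{"type":"array"},"newtons":{"type":"number"}},"required":["steps"]}

```bash
mkdir -p pics; ls
python3 - <<'E'
from rig import get_state,get_image,pinch_z
import cv2,json,numpy as np
s=get_state();print(s,pinch_z)
for n in("top","side"):
    d=get_image(n);cv2.imwrite(f"pics/{n}0.png",d["color"][:,:,::-1]);print(n,d["mtx"],d["T"])
    np.savez(f"pics/{n}0.npz",**d)
d=get_image("wrist");print(d["mtx"],d["mount"])
E
```

```text
pics
{'clock': 0.0, 'qpos': array([ 1.01898441e+00,  2.76574568e-01,  1.50615156e+00,  1.91299091e-05,
        1.36070302e+00, -1.21037903e-01]), 'qd': array([-0.00012904, -0.00202474, -0.00051138, -0.00145014, -0.00055992,
       -0.00033236]), 'effort': array([-2.88555611e-04, -4.16777301e+01, -2.45802909e+01, -5.21997044e-04,
        1.10232050e-02,  2.10115125e-07]), 'position': array([0.23983834, 0.52199768, 0.23044402]), 'ee_rot': array([-3.11954490e-04,  2.13727376e-01,  9.76892914e-01, -8.63681442e-04]), 'contact_force': array([ 0.14221797,  0.10138507, -0.62534156]), 'moment': array([-0.05628508, -0.02652255,  0.04083265]), 'gripper_force': 0.0, 'width': 0.08527400139910139} 0.0187
top [[459.82049003   0.         313.71440597]
 [  0.         459.82049003 240.23248759]
 [  0.           0.           1.        ]] [[ 0.00657567 -0.98311001  0.18289744  0.39369513]
 [-0.99990024 -0.00875068 -0.01108746 -0.01878824]
 [ 0.01250067 -0.18280628 -0.98306948  1.07282349]
 [ 0.          0.          0.          1.        ]]
side [[453.49305189   0.         312.2552991 ]
 [  0.         453.49305189 245.03109842]
 [  0.           0.           1.        ]] [[-0.99425114 -0.06058     0.08828782  0.48709756]
 [-0.10390106  0.34664357 -0.93222466  0.96319078]
 [ 0.02586976 -0.93603862 -0.35094508  0.44715379]
 [ 0.          0.          0.          1.        ]]
[[417.03568791   0.         321.18609416]
 [  0.         417.03568791 240.22982351]
 [  0.           0.           1.        ]] [[-7.85483902e-04 -9.62162114e-01 -2.72476513e-01  6.77716610e-02]
 [ 9.99999516e-01 -9.16983470e-04  3.55271837e-04 -4.49720990e-04]
 [-5.91685560e-04 -2.72476102e-01  9.62162369e-01 -1.42570251e-01]
 [ 0.00000000e+00  0.00000000e+00  0.00000000e+00  1.00000000e+00]]
```

View pics/top0.png

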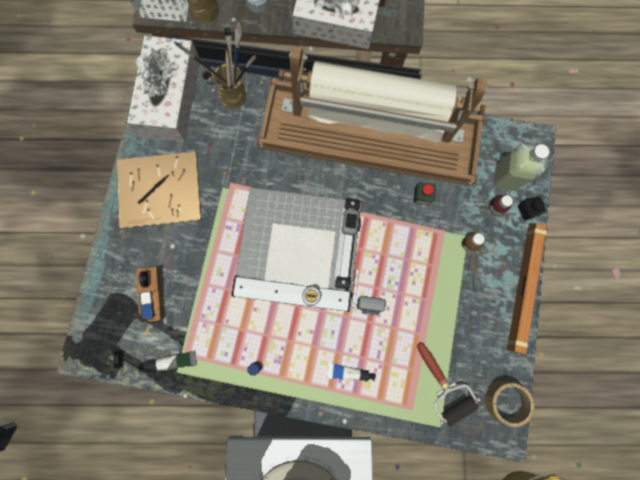

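View pics/side0.png

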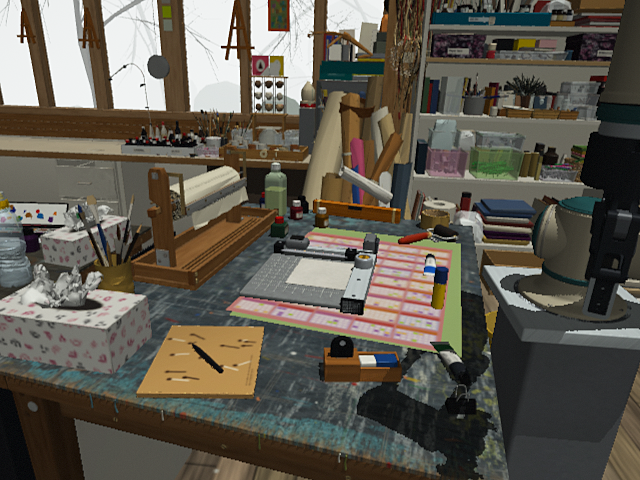

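The top view shows the block at (148,293) with the black key at (145,278). The beam runs from (236,288) to (351,300), with the lock at (312,296) and the grip at (371,305). The side view shows the key bow at (343,346) and the grip behind the beam at (370,245).

```bash
cat > h.py <<'E'
import numpy as np,cv2
from scipy.spatial.transform import Rotation as R
from rig import get_state,get_image
def Rm(s):
    w,x,y,z=s["ee_rot"];return R.from_quat([x,y,z,w]).as_matrix()
def ray(d,uv,z):
    "pixel -> world point on the plane at height z"
    v=d["T"][:3,:3]@np.linalg.inv(d["mtx"])@[uv[0],uv[1],1.];o=d["T"][:3,3];return o+v*(z-o[2])/v[2]
def wrist(name=None):
    s=get_state();d=get_image("wrist");T=np.eye(4);T[:3,:3]=Rm(s);T[:3,3]=s["position"]
    d["T"]=T@d["mount"]
    if name: cv2.imwrite(f"pics/{name}.png",d["color"][:,:,::-1]);np.savez(f"pics/{name}.npz",**d)
    return s,d
def togo(s,p,yaw):
    "shift in tool axes (cm) to p; yaw: wanted direction of tool y (closing), mod pi; roll deg"
    M=Rm(s);sh=M.T@(np.array(p)-s["position"])*100
    y=M.T@[np.cos(yaw),np.sin(yaw),0];a=np.degrees(np.arctan2(-y[0],y[1]));a=(a+90)%180-90
    return sh.round(2),a.round(2)
E
python3 - <<'E'
from h import *
d=np.load("pics/top0.npz")
P=lambda u,v,z:ray(d,(u,v),z).round(4)
print("key top",P(145,278,.06),"eraser",P(147,305,.03))
a,b=P(236,288,.032),P(351,300,.032);print("beam",a,b,"yaw",np.arctan2(*(-(a-b)[:2]*[1,-1]))) 
print("lock",P(312,296,.058),"grip",P(371,305,.06))
print("bottles",P(425,193,.03),P(475,241,.03))
c=cv2.resize(d["color"][230:350,120:420,::-1],None,fx=2.6,fy=2.6,interpolation=cv2.INTER_CUBIC);cv2.imwrite("pics/c0.png",c)
E
```

```text
key top [0.4944 0.3399 0.06  ] eraser [0.437  0.3416 0.03  ]
beam [0.4763 0.1439 0.032 ] [ 0.4513 -0.1153  0.032 ] yaw -0.09615319123756355
lock [ 0.4579 -0.0273  0.058 ] grip [ 0.4392 -0.1564  0.06  ]
bottles [ 0.7034 -0.2924  0.03  ] [ 0.5892 -0.4042  0.03  ]
```

View pics/c0.png

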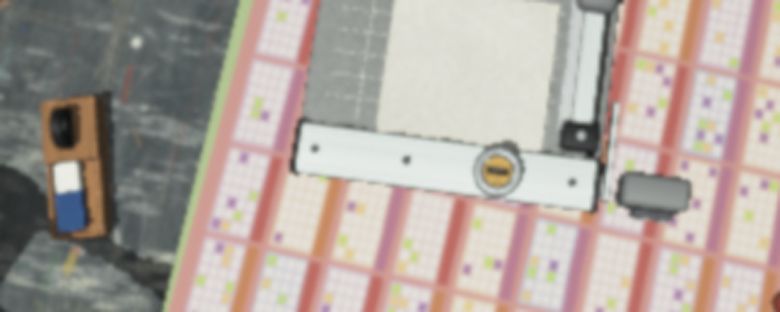

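The crop shows the key bow at about (65,127) and the block yawed slightly positive. The keyway slot runs along the beam at (498,171). Next I move over the key for a close look.

Run:
```python
from h import *
print(togo(get_state(),[.495,.34,.17],1.64))
```

```text
(array([-30.79,  -5.88,   6.06]), np.float64(-28.65))
```

>>> send_rows(steps=[1, -3.85, -0.73, 0.76, 0, 1, -3.85, -0.73, 0.76, 0, 1, -3.85, -0.74, 0.76, 0, 1, -3.85, -0.74, 0.76, 0, 1, -3.85, -0.74, 0.76, 0, 1, -3.85, -0.73, 0.76, 0, 1, -3.85, -0.73, 0.76, 0, 1, -3.84, -0.74, 0.74, 0, 1, 0, 0, 0, -7.2, 1, 0, 0, 0, -7.2, 1, 0, 0, 0, -7.2, 1, 0, 0, 0, -7.05], newtons=40)

```text
clock: 1.35
position: [0.4953, 0.3401, 0.1702]
ee_rot: [-0.0, -0.037, 0.999, -0.0]
contact_force: [-0.3, 0.0, 0.3]
width: 0.0856
gripper_force: 0.0
```

Run:
```python
from h import *
s,d=wrist("w1");print(s["clock"],s["position"],s["ee_rot"],s["qpos"])
```

```text
1.35 [0.49531124 0.34014305 0.17022217] [-4.42292911e-04 -3.69054606e-02  9.99318650e-01 -1.66598063e-04] [ 4.85950473e-01  3.53491628e-01  1.54532049e+00  8.85248658e-05
  1.24372207e+00 -1.15870203e+00]
```

View pics/w1.png

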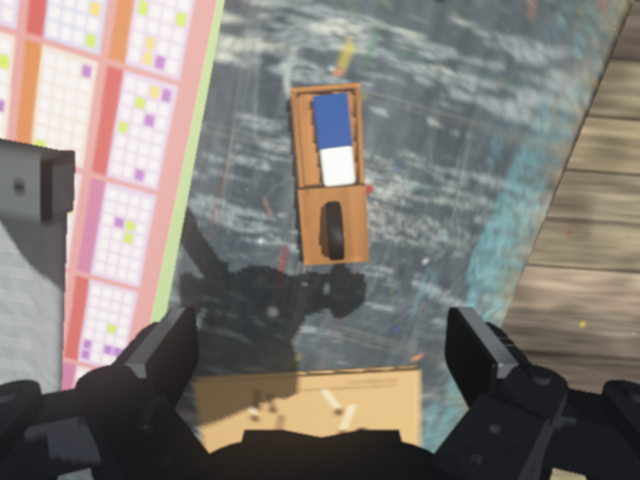

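The key bow runs from (331,203) to (336,257) on the block's far half, whose top-face corners are about (299,187), (366,185), (369,262) and (303,265). I'll measure it with masks.

Run:
```python
from h import *
d=np.load("pics/w1.npz");im=d["color"];hsv=cv2.cvtColor(im,cv2.COLOR_RGB2HSV)
roi=np.zeros(im.shape[:2],np.uint8);roi[75:275,280:380]=1
wood=((hsv[...,0]<20)&(hsv[...,1]>100)&(hsv[...,2]>90)).astype(np.uint8)*roi
wood=cv2.morphologyEx(wood,cv2.MORPH_OPEN,np.ones((5,5)))
far=wood.copy();far[:190]=0
c=max(cv2.findContours(far,0,2)[0],key=cv2.contourArea);r=cv2.minAreaRect(c);b=cv2.boxPoints(r);print(r)
P=np.array([ray(d,p,.032) for p in b]);print(P.round(4))
# side edges fits
for v in range(195,262,15):
    u=np.where(far[v])[0];print(v,u.min(),u.max(),ray(d,(u.min(),v),.032)[:2].round(4),ray(d,(u.max()+1,v),.032)[:2].round(4))
for u in (310,320,350,360):
    v=np.where(far[:,u])[0];print("end",u,v.max(),ray(d,(u,v.max()+1),.032)[:2].round(4))
blk=((im.max(2)<60)).astype(np.uint8);m=np.zeros_like(blk);m[195:262,310:360]=1;blk*=m
c=max(cv2.findContours(blk,0,2)[0],key=cv2.contourArea);r=cv2.minAreaRect(c);print("key",r)
for v in range(205,257,10):
    u=np.where(blk[v])[0];print(v,u.min(),u.max(),"side-top pixel col")
```

```text
((334.0, 227.0), (74.0, 72.0), 90.0)
[[0.4726 0.3218 0.032 ]
 [0.469  0.3704 0.032 ]
 [0.5217 0.3759 0.032 ]
 [0.5254 0.3248 0.032 ]]
195 298 365 [0.476 0.322] [0.4726 0.368 ]
210 299 365 [0.4863 0.3233] [0.483  0.3691]
225 301 366 [0.4968 0.3253] [0.4934 0.3709]
240 302 367 [0.5075 0.3266] [0.5041 0.3727]
255 303 367 [0.5184 0.328 ] [0.5151 0.3738]
end 310 264 [0.5255 0.3334]
end 320 263 [0.5243 0.3404]
end 350 261 [0.5212 0.3616]
end 360 261 [0.5207 0.3687]
key ((335.5, 250.5), (13.0, 15.0), 0.0)Traceback (most recent call last):
  File "<stdin>", line 17, in <module>
    return umr_minimum(a, axis, None, out, keepdims, initial, where)
ValueError: zero-size array to reduction operation minimum which has no identity
```

Run:
```python
from h import *
d=np.load("pics/w1.npz")
print(ray(d,(334,230),.055))
s=get_state();print(togo(s,[.496,.3485,.10],1.709),togo(s,[.496,.3485,.036],1.709))
```

```text
[0.49283859 0.34718155 0.055     ]
(array([-0.15,  0.82,  7.02]), np.float64(-3.5)) (array([-0.15,  0.82, 13.42]), np.float64(-3.5))
```

>>> send_rows(steps=[1, -0.1, 0.77, 0, 0, 1, 0, 0, 3, -3.5, 1, 0, 0, 3, 0, 1, 0, 0, 3, 0, 1, 0, 0, 2.5, 0, 1, 0, 0, 1.7, 0, 1, 0, 0, 0, 0, -1, 0, 0, 0, 0, -1, 0, 0, 0, 0, -1, 0, 0, 0, 0, -1, 0, 0, 0, 0, -1, 0, 0, 0, 0], newtons=60)

```text
clock: 2.6
position: [0.4961, 0.3484, 0.0394]
ee_rot: [0.001, -0.065, 0.998, 0.0]
contact_force: [0.5, -0.9, -0.1]
width: 0.0126
gripper_force: 0.0
```

>>> send_rows(steps=[-1, 0, 0, 0, 0, -1, 0, 0, 0, 0, -1, 0, 0, 0, 0, -1, 0, 0, -1, 0, -1, 0, 0, -2, 0, -1, 0, 0, -3, 0, -1, 0, 0, -3, 0, -1, 0, 0, -3, 0, -1, 0, 0, 0, 0])

```text
clock: 3.5
position: [0.4982, 0.3496, 0.1636]
ee_rot: [0.004, -0.065, 0.998, 0.002]
contact_force: [0.8, 0.9, 0.4]
width: 0.009
gripper_force: 59.1
```

Run:
```python
from h import *
s,d=wrist("w2");print(s["clock"],s["position"],s["ee_rot"],s["width"],s["gripper_force"])
print(togo(s,[.46,-.05,.18],-.096))
```

```text
3.5 [0.49822139 0.34960793 0.16355281] [ 0.00408799 -0.06513546  0.99786618  0.00193756] 0.008955290157597166 59.073219895362854
(array([  8.97, -39.12,  -1.85]), np.float64(-77.03))
```

View pics/w2.png

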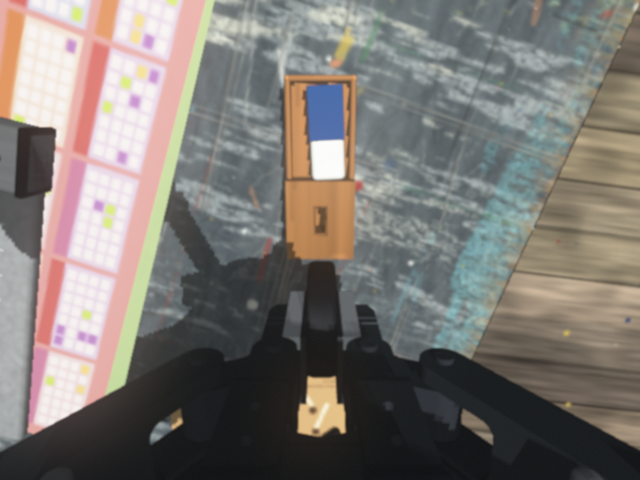

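The wrist view shows the key held between the pads at (321,262-377) and the empty slot at (320,220).

Run:
```python
from h import *
d=np.load("pics/w2.npz");im=d["color"].astype(int)
g=im[200:240,305:335].sum(2);m=(g<150).astype(np.uint8);c=max(cv2.findContours(m,0,2)[0],key=cv2.contourArea);r=cv2.minAreaRect(c);print(r)
u=np.array(r[0])+[305,200];k=ray(d,u,.032);print("slot",k)
s={"ee_rot":[0.001,-.065,.998,0],"position":np.array([.4961,.3484,.0394])}
print("key origin in tool at grasp, m",Rm(s).T@(k-s["position"]))
print(togo(get_state(),[.458,-.027,.175],-.096))
```

```text
Traceback (most recent call last):
ValueError: max() iterable argument is empty
```

Run:
```python
from h import *
d=np.load("pics/w2.npz");im=d["color"].astype(int)
g=im[200:240,305:335].sum(2);print(g.min(),np.median(g));m=(g<np.median(g)*.75).astype(np.uint8);c=max(cv2.findContours(m,0,2)[0],key=cv2.contourArea);r=cv2.minAreaRect(c);print(r)
u=np.array(r[0])+[305.5,200.5];k=ray(d,u,.032);print("slot",k)
s={"ee_rot":[0.001,-.065,.998,0],"position":np.array([.4961,.3484,.0394])}
print("key origin in tool at grasp, m",Rm(s).T@(k-s["position"]))
print(togo(get_state(),[.458,-.027,.175],-.096))
```

```text
200 395.0
((15.700506210327148, 19.692893981933594), (10.330821990966797, 25.22145652770996), 4.085616588592529)
slot [0.49489284 0.34862814 0.032     ]
key origin in tool at grasp, m [0.00118213 0.00038375 0.00739761]
(array([  8.74, -36.76,  -1.49]), np.float64(-77.03))
```

>>> send_rows(steps=[-1, 0.8, -3.3, -0.1, 0, -1, 0.8, -3.3, -0.1, 0, -1, 0.8, -3.4, -0.1, 0, -1, 0.8, -3.4, -0.1, 0, -1, 0.8, -3.4, -0.1, 0, -1, 0.8, -3.4, -0.1, 0, -1, 0.8, -3.4, -0.1, 0, -1, 0.8, -3.3, -0.1, 0, -1, 0.8, -3.3, -0.1, 0, -1, 0.8, -3.3, -0.1, 0, -1, 0.7, -3.26, -0.1, 0])

```text
clock: 4.65
position: [0.4556, -0.0286, 0.1683]
ee_rot: [-0.002, -0.065, 0.998, 0.0]
contact_force: [0.1, 0.8, -1.3]
width: 0.0088
gripper_force: 59.1
```

>>> send_rows(steps=[-1, 0, 0, 0, 8.58, -1, 0, 0, 0, 8.58, -1, 0, 0, 0, 8.58, -1, 0, 0, 0, 8.58, -1, 0, 0, 0, 8.58, -1, 0, 0, 0, 8.58, -1, 0, 0, 0, 8.58, -1, 0, 0, 0, 8.58, -1, 0, 0, 0, 8.58, -1, 0, 0, 0, 8.58, -1, 0, 0, 0, 8.58, -1, 0, 0, 0, 8.58])

```text
clock: 5.85
position: [0.456, -0.0273, 0.1682]
ee_rot: [-0.001, 0.742, 0.67, -0.001]
contact_force: [0.6, -0.5, -0.0]
width: 0.0089
gripper_force: 59.1
```

Run:
```python
from h import *
s,d=wrist("w3");print(s["clock"],s["position"],s["ee_rot"],s["width"],s["gripper_force"],s["qpos"])
```

```text
5.85 [ 0.45597995 -0.02726809  0.1681857 ] [-0.0014836   0.74225166  0.67011882 -0.00102232] 0.00889584358624818 59.10362005233765 [-2.12309213e-01  1.48174499e-01  1.84278316e+00  8.17830239e-05
  1.15423767e+00 -1.10286753e-01]
```

View pics/w3.png

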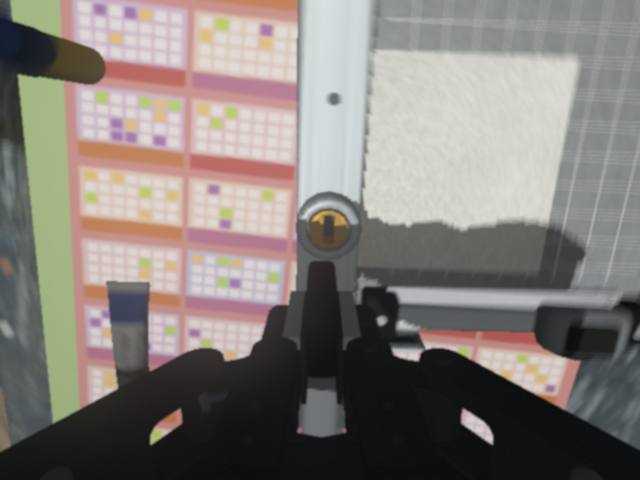

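The brass core is at (328,228) with its keyway slot running up and down the image, inside the grey barrel. The beam runs up the image between columns 300 and 370, and the key is at (321,262-375).

Run:
```python
from h import *
d=np.load("pics/w3.npz");im=d["color"];hsv=cv2.cvtColor(im,cv2.COLOR_RGB2HSV)
m=((hsv[...,0]>12)&(hsv[...,0]<32)&(hsv[...,1]>110)).astype(np.uint8);m[:200]=0;m[262:]=0;m[:,:298]=0;m[:,362:]=0
pts=cv2.findNonZero(m);(c,r)=cv2.minEnclosingCircle(pts);x=cv2.boundingRect(pts);print(c,r,x)
print("circle",ray(d,c,.056))
h=cv2.convexHull(pts);f=np.zeros_like(m);cv2.fillPoly(f,[h],1)
g=im.astype(int).sum(2);sl=((f==1)&(g<200)).astype(np.uint8);cc=max(cv2.findContours(sl,0,2)[0],key=cv2.contourArea);r=cv2.minAreaRect(cc);print("slot",r,ray(d,r[0],.056))
# beam edges in rows 20..180, gradient
L=[];Rr=[]
gr=cv2.cvtColor(im,cv2.COLOR_RGB2GRAY).astype(float);sat=hsv[...,1].astype(float)
for v in list(range(20,90,5))+list(range(110,180,5)):
    L.append((v,285+np.argmin(np.diff(cv2.GaussianBlur(sat[v:v+1],(5,1),0)[0,285:315]))+1))
    Rr.append((v,350+np.argmin(np.diff(cv2.GaussianBlur(gr[v:v+1],(5,1),0)[0,350:385]))+1))
for E in(L,Rr):
    E=np.array(E);p=np.polyfit(E[:,0],E[:,1],1);res=E[:,1]-np.polyval(p,E[:,0]);k=abs(res-np.median(res))<3;p=np.polyfit(E[k,0],E[k,1],1)
    a,b=[ray(d,(np.polyval(p,v),v),.032) for v in(20,180)];q=a-b;print(k.sum(),p,a,b,"yaw",np.arctan2(-q[0],q[1]))
```

```text
(328.5, 223.0) 17.755380630493164 (311, 210, 36, 17)
circle [ 0.46199249 -0.0203228   0.056     ]
slot ((328.5, 221.5), (9.0, 7.0), 90.0) [ 0.46208705 -0.01936178  0.056     ]
19 [-1.64215465e-03  2.97147884e+02] [0.45522314 0.10135133 0.032     ] [0.44362786 0.00545073 0.032     ] yaw -0.12032527241653754
28 [-5.48292325e-02  3.70595850e+02] [0.49874035 0.09682856 0.032     ] [0.48602932 0.00109385 0.032     ] yaw -0.1320013714475644
```

Run:
```python
from h import *
d=np.load("pics/w3.npz");im=d["color"].astype(int)
for v in range(188,266,2): print(v,im[v,328],im[v,320],im[v,338])
print(im[226,290:370].sum(1))
for v in(226,228,230): print(v,ray(d,(328.5,v),.056))
```

```text
188 [206 213 214] [207 215 215] [202 210 211]
190 [186 192 193] [205 212 213] [202 210 211]
192 [111 113 115] [163 168 168] [180 186 187]
194 [96 97 97] [100 101 101] [102 105 105]
196 [105 107 107] [103 103 104] [90 91 91]
198 [125 128 129] [115 117 118] [ 98 100 101]
200 [159 163 166] [140 144 146] [118 121 123]
202 [189 195 199] [181 187 190] [151 155 158]
204 [187 192 197] [211 218 221] [171 176 180]
206 [163 167 170] [190 196 200] [170 175 179]
208 [116 113 105] [154 157 157] [157 161 164]
210 [128 108  71] [107  98  87] [111 109 105]
212 [186 152  87] [154 126  77] [104  89  65]
214 [152 125  78] [207 168  93] [167 137  80]
216 [79 74 66] [192 159  90] [184 152  86]
218 [65 64 64] [183 149  86] [183 150  85]
220 [66 64 64] [180 147  84] [182 148  85]
222 [64 62 62] [163 133  79] [184 150  84]
224 [64 63 61] [113  95  65] [170 140  80]
226 [63 61 61] [96 82 60] [110  94  63]
228 [63 61 61] [94 80 59] [91 78 57]
230 [61 60 60] [93 80 58] [91 79 57]
232 [62 60 59] [94 80 59] [92 78 56]
234 [61 58 58] [93 79 56] [91 77 54]
236 [70 64 54] [95 81 57] [92 79 56]
238 [77 67 52] [93 79 
[... 247 characters left out ...]
 83] [91 91 92] [85 86 87]
254 [88 88 90] [88 88 89] [81 83 83]
256 [84 84 85] [83 83 84] [77 78 78]
258 [80 80 81] [88 88 88] [82 83 84]
260 [75 75 76] [83 85 85] [91 94 94]
262 [46 42 42] [49 45 45] [91 93 94]
264 [42 39 38] [46 41 40] [91 94 94]
[489 487 493 505 508 447 328 262 260 270 276 282 283 288 284 283 289 298
 292 269 248 244 241 242 239 238 238 238 237 238 238 235 227 210 193 187
 187 185 185 186 182 185 188 207 240 269 275 269 267 261 256 253 246 244
 243 264 296 311 295 283 268 257 257 265 266 269 265 263 252 242 238 267
 294 304 306 309 310 314 314 310]
226 [ 0.4618028  -0.02225064  0.056     ]
228 [ 0.46167592 -0.02354017  0.056     ]
230 [ 0.4615487  -0.02483317  0.056     ]
```

Run:
```python
from h import *
s=get_state();k=np.array([.4617,-.0242,0])
yaw=-.126;y=np.array([np.cos(yaw),np.sin(yaw),0]);x=np.array([-y[1],y[0],0])
p=k-.0012*x-.0004*y;p[2]=.093
print(p,togo(s,p,yaw))
```

```text
[ 0.46115237 -0.02534022  0.093     ] (array([0.24, 0.52, 7.52]), np.float64(1.16))
```

>>> send_rows(steps=[-1, 0.24, 0.52, 0, 0, -1, 0, 0, 2.5, 1.2, -1, 0, 0, 2.5, 0, -1, 0, 0, 2.5, 0, -1, 0, 0, 0, 0, -1, 0, 0, 0, 0])

```text
clock: 6.5
position: [0.4627, -0.0256, 0.0945]
ee_rot: [-0.001, 0.747, 0.665, -0.0]
contact_force: [0.2, 1.0, -0.5]
width: 0.0089
gripper_force: 59.1
```

Run:
```python
from h import *
s,d=wrist("w4");print(s["clock"],s["position"],s["ee_rot"],s["contact_force"])
c=cv2.resize(d["color"][140:420,220:440,::-1],None,fx=2.1,fy=2.1,interpolation=cv2.INTER_CUBIC)
c=np.clip(c.astype(float)*1.8,0,255).astype(np.uint8);cv2.imwrite("pics/c4.png",c)
```

```text
6.5 [ 0.46268401 -0.02555283  0.09446972] [-5.54448678e-04  7.46645604e-01  6.65221707e-01 -3.40178489e-04] [ 0.20076255  1.02640535 -0.53177682]
```

View pics/c4.png

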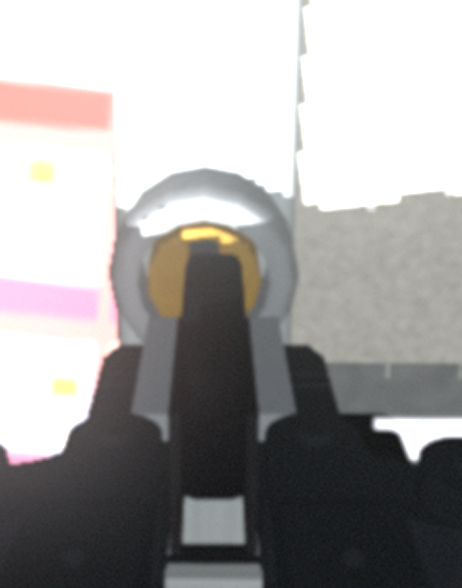

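The crop shows the key about 2 mm right of the slot: bow centre at column 214, slot at 204. That agrees with the measured TCP offset, so I'll correct it and lower the key.

>>> send_rows(steps=[-1, 0, -0.16, 0, 0.6, -1, 0, 0, 0, 0, -1, 0, 0, 0.4, 0, -1, 0, 0, 0.4, 0, -1, 0, 0, 0.4, 0, -1, 0, 0, 0.4, 0, -1, 0, 0, 0, 0])

```text
clock: 7.25
position: [0.4606, -0.0254, 0.0779]
ee_rot: [-0.001, 0.751, 0.661, -0.0]
contact_force: [-0.0, -0.3, -0.7]
width: 0.009
gripper_force: 59.1
```

>>> send_rows(steps=[-1, 0, 0, 0.3, 0, -1, 0, 0, 0.3, 0, -1, 0, 0, 0.3, 0, -1, 0, 0, 0.3, 0, -1, 0, 0, 0.2, 0, -1, 0, 0, 0, 0])

```text
clock: 7.85
position: [0.461, -0.0255, 0.0644]
ee_rot: [-0.0, 0.751, 0.661, -0.0]
contact_force: [-0.0, 0.5, -2.1]
width: 0.0087
gripper_force: 59.2
```

>>> send_rows(steps=[-1, 0, 0, 0.15, 0, -1, 0, 0, 0.1, 0, -1, 0, 0, 0, 0])

```text
clock: 8.15
position: [0.4612, -0.0255, 0.0631]
ee_rot: [0.0, 0.751, 0.661, 0.0]
contact_force: [-2.9, 0.6, 7.7]
width: 0.009
gripper_force: 60.6
```

>>> send_rows(steps=[-1, 0, -0.02, 0, 8, -1, 0, -0.02, 0, 8, -1, 0, -0.02, 0, 8, -1, 0, -0.02, 0, 8, -1, 0, -0.02, 0, 8, -1, 0, -0.02, 0, 8, -1, 0, -0.02, 0, 8, -1, 0, -0.02, 0, 8, -1, 0, -0.02, 0, 8, -1, 0, -0.02, 0, 8, -1, 0, -0.02, 0, 8, -1, 0, 0, 0, 4])

```text
clock: 9.35
position: [0.4596, -0.0239, 0.0631]
ee_rot: [-0.0, 0.997, -0.083, -0.0]
contact_force: [-2.3, 0.8, 8.4]
width: 0.0092
gripper_force: 60.4
```

>>> send_rows(steps=[-1, 0, 0, 0, 0, -1, 0, 0, 0, 0, -1, 0, 0, 0, 0])

```text
clock: 9.65
position: [0.4596, -0.0239, 0.0631]
ee_rot: [-0.0, 0.997, -0.081, -0.0]
contact_force: [-2.6, 0.4, 8.0]
width: 0.0088
gripper_force: 60.4
```

Run:
```python
from h import *
s=get_state();print(s["moment"],s["contact_force"],np.arctan2(*Rm(s)[[1,0],1]),s["qpos"],s["position"])
```

```text
[ 0.10925107  0.46106375 -0.00542195] [-2.62137053  0.39609428  8.01741859] -1.7329844548040192 [-2.03410805e-01  2.72817275e-01  1.99137689e+00  1.80108193e-04
  8.77421107e-01  1.52945853e+00] [ 0.45956666 -0.02387934  0.0631108 ]
```

>>> send_rows(steps=[0, 0, 0, 0, 0, 0, 0, 0, 0, 0, 0, 0, 0, 0, 0, 0, 0, 0, 0, 0, 0.2, 0, 0, -1, 0, 0.2, 0, 0, -2, 0, 0.2, 0, 0, -3, 0, 0.2, 0, 0, -4, 0, 1, 0, 0, 0, 0, 1, 0, 0, 0, 0])

```text
clock: 10.65
position: [0.4604, -0.0241, 0.1635]
ee_rot: [0.0, 0.997, -0.081, 0.002]
contact_force: [0.2, 0.6, -0.2]
width: 0.0779
gripper_force: 0.0
```

Run:
```python
from h import *
s,d=wrist("w5");print(s["clock"],s["position"],s["width"],togo(s,[.443,-.158,.165],-.126))
t=np.load("pics/top0.npz");print("roller handle",ray(t,(420,345),.02),"bottle2",ray(t,(475,241),.03))
```

```text
10.65 [ 0.46042649 -0.02413201  0.16352813] 0.07794330282605176 (array([ 0.44, 13.49, -0.14]), np.float64(87.93))
roller handle [ 0.352916   -0.27039898  0.02      ] bottle2 [ 0.58922702 -0.4042053   0.03      ]
```

View pics/w5.png

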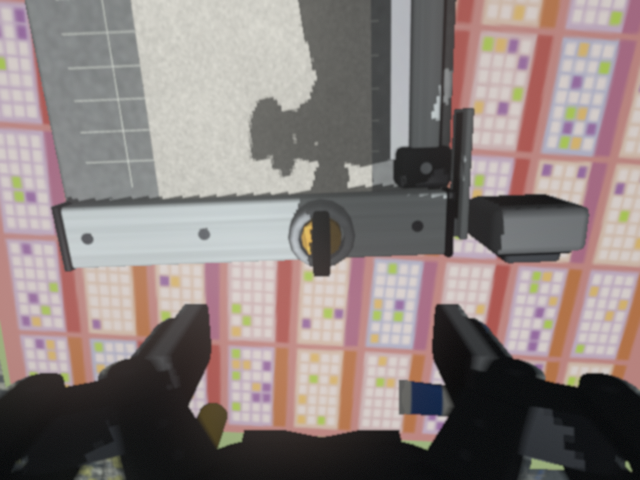

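The key stands upright in the lock with its bow across the beam, at (321,243), so it is turned. The grip's top face is at about (485-587, 200-240).

Run:
```python
from h import *
d=np.load("pics/w5.npz");im=d["color"]
s=get_state()
Ti=np.linalg.inv(d["T"])
O=np.array([.4612,-.0242,0]);yw=-.126;X=np.array([np.cos(yw),np.sin(yw),0]);Y=np.array([-X[1],X[0],0]);Z=np.array([0,0,1.])
def pr(p): q=Ti[:3,:3]@p+Ti[:3,3];q=d["mtx"]@q;return (q[:2]/q[2]).round(1)
G=O-.135*Y
for a in(-.015,.015):
    for b in(-.03,.03): print(a,b,pr(G+a*X+b*Y+.06*Z))
g=cv2.cvtColor(im,cv2.COLOR_RGB2GRAY).astype(int)
for u in(510,540,570): print(u,g[186:272:3,u])
print(g[220,455:605:3])
```

```text
-0.015 -0.03 [587.5 254.3]
-0.015 0.03 [490.2 257.6]
0.015 -0.03 [594.2 206.5]
0.015 0.03 [493.8 210.2]
510 [143 136 128  69  29  29  32  45  71  90 106 118 121 122 122 122 122 121
 123 123 123 116  97  48  74  72 132 135 139]
540 [204 197 188  44  23  25  34  49  78  93 109 118 118 119 118 118 119 119
 120 119 119 108  73  61  73  96 151 163 176]
570 [200 196 188 191 195 157  43  62  85  98 110 114 115 115 115 115 115 115
 116 116 113 103 119 167 155 147 147 146 136]
[ 64  62  79  91  75  42  41  42  41  40  41  41  43  48  51  53  89 121
 121 120 120 120 119 118 119 118 118 119 117 118 118 117 117 117 117 115
 114 115 114 114 114 114 113 106  94 127 136 146 148 164]
```

>>> send_rows(steps=[1, 0.15, 3.37, 0, 0, 1, 0.15, 3.37, 0, 0, 1, 0.15, 3.37, 0, 0, 1, 0.14, 3.37, 0, 0, 1, 0, 0, 0, -8, 1, 0, 0, 0, -8, 1, 0, 0, 0, -8, 1, 0, 0, 0, -8, 1, 0, 0, 0, -8, 1, 0, 0, 0, -8, 1, 0, 0, 0, -8, 1, 0, 0, 0, -8])

```text
clock: 11.9
position: [0.4427, -0.1574, 0.1606]
ee_rot: [-0.002, 0.887, 0.462, -0.001]
contact_force: [0.2, -0.1, -0.3]
width: 0.0852
gripper_force: 0.0
```

>>> send_rows(steps=[1, 0, 0, 0, -8, 1, 0, 0, 0, -8, 1, 0, 0, 0, -8, 1, 0, 0, 0, -4, 1, 0, 0, 0, 0, 1, 0, 0, 0, 0])

```text
clock: 12.5
position: [0.4432, -0.1576, 0.1612]
ee_rot: [-0.001, 0.751, 0.66, -0.0]
contact_force: [0.4, -0.3, -0.6]
width: 0.0857
gripper_force: 0.0
```

Run:
```python
from h import *
s,d=wrist("w6");print(s["clock"],s["position"],s["qpos"],np.arctan2(*Rm(s)[[1,0],1]),togo(s,[.4445,-.158,.018],-.126))
```

```text
12.5 [ 0.44315443 -0.15764941  0.16115964] [-4.89940166e-01  1.74080441e-01  1.82917442e+00  9.91737727e-05
  1.14074308e+00 -3.61102269e-01] -0.1288783162159491 (array([-0.03,  0.17, 14.32]), np.float64(-0.17))
```

View pics/w6.png

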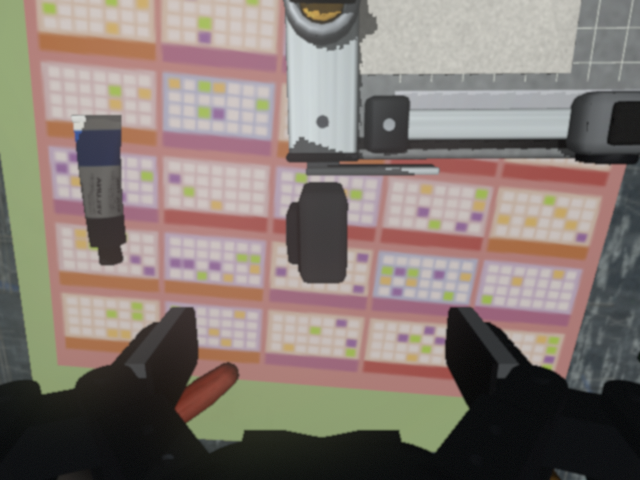

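The grip is centred between the fingers: top face at (300-347, 183-282), button at its left at (294,235). I'll lower straight down and pinch.

>>> send_rows(steps=[1, 0.3, 0.06, 0, 0, 1, 0, 0, 3, 0, 1, 0, 0, 3, 0, 1, 0, 0, 3, 0, 1, 0, 0, 3, 0, 1, 0, 0, 1.5, 0, 1, 0, 0, 0.8, 0, 1, 0, 0, 0, 0, -1, 0, 0, 0, 0, -1, 0, 0, 0, 0, -1, 0, 0, 0, 0, -1, 0, 0, 0, 0], newtons=60)

```text
clock: 13.75
position: [0.443, -0.1547, 0.0198]
ee_rot: [-0.001, 0.75, 0.661, -0.001]
contact_force: [-5.4, 0.9, 7.8]
width: 0.0321
gripper_force: 60.4
```

>>> send_rows(steps=[-1, 0, 0, 0, 0, -1, 0, 0, 0, 0, -1, 0, 0, 0, 0, -1, 0, 0, 0, 0])

```text
clock: 14.15
position: [0.443, -0.1547, 0.0198]
ee_rot: [-0.001, 0.75, 0.661, -0.001]
contact_force: [-4.6, -0.0, 6.4]
width: 0.0316
gripper_force: 60.8
```

>>> send_rows(steps=[-1, -0.5, 0, 0, 0, -1, -1, 0, 0, 0, -1, -1, 0, 0, 0, -1, -1.5, 0, 0, 0, -1, -1.5, 0, 0, 0, -1, -1.5, 0, 0, 0, -1, -1.5, 0, 0, 0, -1, -1, 0, 0, 0, -1, -0.5, 0, 0, 0, -1, 0, 0, 0, 0, -1, 0, 0, 0, 0])

```text
clock: 15.25
position: [0.4308, -0.2529, 0.0198]
ee_rot: [-0.002, 0.75, 0.661, -0.0]
contact_force: [-1.1, 4.8, 5.6]
width: 0.0322
gripper_force: 61.5
```

Run:
```python
from h import *
s,d=wrist("w7");p0=np.array([.443,-.1547]);Y=np.array([.1257,.992])
print(s["clock"],s["position"],s["contact_force"],s["width"],"ext",-(s["position"][:2]-p0)@Y)
```

```text
15.25 [ 0.43083295 -0.25294424  0.01980842] [-1.13879771  4.75266794  5.63272618] 0.03217151642639981 ext 0.09898768555723095
```

View pics/w7.png

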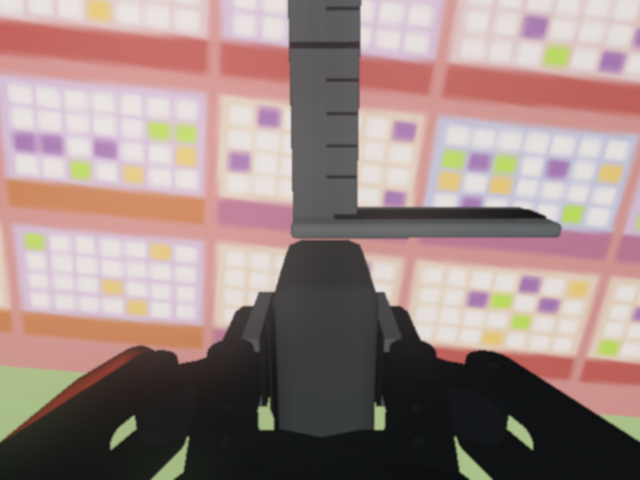

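The wrist view shows the arm drawn out, with the full-width 50 mm line at (325,45) and the stop plate at row 228. I'll cross-check the extension against the mouth seen earlier in w6 and the 50 mm line here.

Run:
```python
from h import *
Y=np.array([.1257,.992])
d6=np.load("pics/w6.npz");d7=np.load("pics/w7.npz")
g=cv2.cvtColor(d6["color"],cv2.COLOR_RGB2GRAY).astype(int);print(g[144:166,310],g[144:166,335])
g7=cv2.cvtColor(d7["color"],cv2.COLOR_RGB2GRAY).astype(int);print(g7[38:52,325])
L=ray(d7,(325,45),.024)[:2]@Y
for v in(154,158): 
    M=ray(d6,(322,v),.032)[:2]@Y;print("ext by image",v,M-L+.05)
print("ext via keyway", np.array([.4612,-.0242])@Y-.09-L+.05)
# plate shift in TCP frame before / after (slip check): left end of plate top at z=.035
print("plate rel TCP", ray(d7,(325,222),.035)[:2]@Y-np.array([.43083,-.25294])@Y)
```

```text
[100  99  99  99  99 100  99  96  86  68  57  58  58  58  57  55  56  59
  70  80  84  85] [196 197 197 193 180 160 147 131  98  67  55  55  56  54  54  54  54  59
  71  78  74  63]
[92 92 90 80 63 52 52 51 51 58 73 87 92 92]
ext by image 154 0.1040412869607121
ext by image 158 0.1015225238695945
ext via keyway 0.0997901304593499
plate rel TCP 0.03813750933124058
```

>>> send_rows(steps=[-1, -0.07, 0, 0, 0, -1, 0, 0, 0, 0, -1, 0, 0, 0, 0, -1, 0, 0, 0, 0, -1, 0, 0, 0, 0, -1, 0, 0, 0, 0])

```text
clock: 15.9
position: [0.4308, -0.2531, 0.0198]
ee_rot: [-0.002, 0.75, 0.661, 0.0]
contact_force: [-2.4, 5.1, 6.9]
width: 0.0319
gripper_force: 61.4
```

Run:
```python
from h import *
s=get_state();Y=np.array([.1257,.992])
print(s["position"],s["width"],s["gripper_force"],"ext",-(s["position"][:2]-[.443,-.1547])@Y,abs(s["qd"]).max())
t=get_image("top");cv2.imwrite("pics/top9.png",cv2.resize(t["color"][250:350,220:440,::-1],None,fx=3.5,fy=3.5,interpolation=cv2.INTER_CUBIC))
```

```text
[ 0.43078084 -0.25312485  0.01979907] 0.031893507634427325 61.438432931900024 ext 0.09917340007783385 0.0011784774253584792
```

View pics/top9.png

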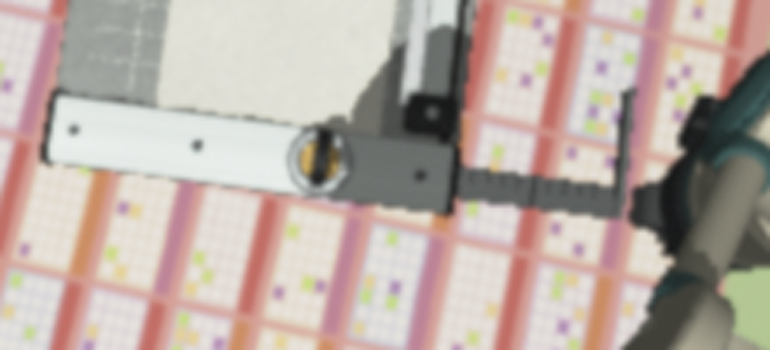

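The top view shows the key in the lock at (320,157), turned across the beam. The mouth is at column 456 and the 50 mm line at column 532, which puts the extension at about 99.5 mm. I'm handing in.

```bash
python3 -c "from rig import sign_off;print(sign_off())"
```

```text
the job is handed in; nothing more can be done
None
```

I handed the job in at about 16 s: the key is home in the lock and turned a quarter turn clockwise, and the grip is pinched with the button squeezed in. The gauge arm is held out at about 99–100 mm by my measurements, and I moved nothing near the ink bottles; the hand-in call returned no verdict.

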